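# Draw the mill's filter plate and show it to the light panel

### The arm

A 7-joint arm with a two-finger parallel gripper is mounted at the origin on the work surface. World frame = base frame: x ahead of the robot, y to its left, z up, the work surface at z = 0. Lengths are in m, angles in rad, forces in N, time in s.
With the tool pointing down it reaches from about 0.425 to 0.925 m from the base axis. Payload 6.8 kg.
Tool frame: the origin (TCP) lies at the very end of the fingers, on their centre line; the grasp point (between the pads) lies 19 mm behind it (r.tcp_to_grasp is the distance from the TCP to the grasp point, in m); z points along the fingers, y is the line along which they close (so a half turn about z gives the same grasp; the last joint's range is limited). The gripper opens to 85 mm and grips with 20 to 120 N. Pads are 22 mm wide; open, the fingers measure 114 mm over their backs; the gripper's body (76 mm by 85 mm) begins 54 mm behind the grasp point. The pads swing forward as they close: fully open they stand 13 mm farther back than shut.
Start: joints at [1.052, 0.477, 0.022, 1.555, -0.011, 1.109, -0.083], TCP at [0.27, -0.619, 0.211] pointing down, gripper open.
Joint ranges: [-2.96, 2.96], [-0.34, 2.1], [-1.41, 1.46], [0.24, 2.44], [-1.37, 4.51], [0.17, 1.92], [-2.96, 2.96]. Speed limits (rad/s): [2.39, 2.39, 3.14, 3.14, 3.14, 3.14, 3.14].

### API

Orientations are given as a rotation vector (axis times angle).
In Python, from bench import r gives the robot as it stands.
- The arm moves only by the tool step_arm, never from a script. Its argument "moves" is a list of rows, each a list of 7 numbers: the shift along the tool's x, y, z in mm, then the turn, a rotation vector about the tool's x, y, z in rad, then the finger opening in mm, from 0 to 85.4. A call has 1 to 8 rows; each row is the pose to reach, as a shift and turn from the pose commanded when the call began, along the tool's axes at that moment; what a row does not reach only later rows make up. A row lasts 1/10 s, in which the tool goes at most 50 mm and 8.59 degrees, less where a joint would pass 70% of its speed; a pose out of reach is approached as far as the arm can. A call with a gripper value outside its range is refused whole. The fingers move at their own pace and stop on an object; "grip_force" is the grip in N (left out, the last holds). Time passes only in rows, so rows that repeat a pose let the fingers close. It gives the time, the measured TCP pose, the force, the opening and the grip force at its end, in the units of the state.
- r.get_obs(): the state, without advancing time (a new reading comes with each control period).
- r.grab_frame(name): name is "scene" or "top"; returns a dict with "image" (384x512x3 uint8, red, green, blue), "depth" (384x512 float32, m along the optical axis (not along the pixel's ray), 0 where there is no reading), "mtx" (3x3 intrinsics, pixels), "k1" (the pictures are not rectified: a ray, as slopes to the right and down, at radius r is drawn at 1 + k1 r^2 times it, then the intrinsics apply), "rvec" (rotation vector, rad) and "tvec" (3), from world to camera coordinates, as OpenCV has them. Camera axes: x right, y down, z forward; pixel columns grow to the right and rows downward; lengths in m; the calibration is good to about 2 mm. A picture is of the moment at which its call begins.
- r.hand_in(): hands the job in; it is judged then, once.
The state is a dict: "clock": time; "joints": joint angles; "qvel": joint speeds; "tau": joint torques, N m; "tcp_pos": TCP position; "orientation": TCP orientation; "contact_force": force on the tool from outside, world axes, zero at the start; "moment": the same for the moment, N m; "grip_width": finger opening in m; "gripper_force": force on a finger pad.
Only numpy, scipy, OpenCV 4.12 (cv2) and the standard library are available. Lean on these libraries where they do the work, as an engineer would, in place of code of your own. Each camera call takes 0.05 s, during which the arm holds its last target. There are 200 camera calls.

### The job

Check the milling machine's coolant filter: slide the red locking cap off the side of the filter box, then swing the blue flap right up by its black blade so that it stays open, and draw out the blue-framed mesh filter plate, leaving the grey blank plate in its slot. Finish while still holding the filter plate, upright and still, in front of the lit face of the light panel: mesh squarely facing it, centred on it and about 10 cm away, touching nothing but the gripper. Leave the other things on the desk where they are.

Things in the scene. Friction and masses are not known exactly. Their poses are not given: they have to be found in the camera images.
- filter_box: white box with a blue flap on top, fixed; 110 (x) x 146 (y) x 95 mm high. Origin: centre of its underside; x points from its front to the hinge, z up. Walls 8 mm. Inside: black floor at z 46 mm with two slots along x, 76 x 13 mm, at y +28 and -28 mm, bottom at z 8 mm; one holds the filter plate, the other the blank (which is which varies); 46 mm free between plates, 32 mm from plate to side wall.
- flap (a joint): angle of the flap (rad): 0 shut, up to 2.3 wide open (swung up and over, away from the front). The flap (110 x 146 x 6 mm) stays at any angle where it is left (friction hinge; 2 to 3 N at the blade moves it). While the red cap is on, it lifts no more than about two degrees (do not force it).
- flap_blade (a point): grip point on the flap's black pull blade, a bar 12 mm wide (box y), 14 mm high, jutting 43 mm forward from the flap's edge: mid-height, 28 mm from that edge, 15 mm from the free end. When shut it lies 138 mm in front of the hinge axis and 3 mm above it; turns with the flap. Gripped by its sides (along box y) it pivots between the pads, so the gripper may keep pointing down.
- flap_hinge (a point): middle of the flap's hinge axis, along the box's far top edge (box frame x +55, y 0, z 95 mm); the axis runs along the box's y.
- cap (a joint): slide of the red locking cap (m): 0 pushed fully on, 0.030 fully off (end stop); it slides towards the box's -y. It is held by friction of about 5 N and stays where it is left. From 0.018 on the flap is free.
- cap_grip (a point): centre of the red locking cap with black ribs: a block 26 (box x) x 56 (box y) x 26 mm high at the box's -y side, centre 98 mm above the desk. It rides on a rail 12 mm wide beneath it; both its x sides are free. When on, it covers a steel stub on the flap's edge.
- filter_plate_mid (a point): centre of the filter plate: blue frame, steel mesh, 70 (own x) x 10 (own y, thickness) x 80 mm high (own z), about 0.12 kg. It stands upright in its slot, axes along the box's (1.5 mm of play), centre 48 mm above the desk, its top 42 mm clear of the slot. The solid blue band to grip is its top 24 mm.
- blank_plate_mid (a point): centre of the blank plate: all grey, solid, otherwise of the same size and stance as the filter plate. It stays in its slot.
- light_panel: upright inspection light panel with a black frame, 150 wide x 16 thick, top at 175 mm, on a low foot that reaches backwards; fixed. Origin on the desk below the lit face. The lit white face (130 x 130 mm) looks along the panel's own -y; own x runs along the face, z up.
- lit_face (a point): centre of the lit white face, 105 mm above the desk; axes as the light panel's.
- pen_mug: white mug with pens, 76 mm across, 135 mm high with pens; origin: centre of its underside. Bystander.
- mouse: black computer mouse 105 x 60 x 30 mm; origin: centre of its underside. Bystander.
- bottle: bottle with blue cap, 56 mm across, 130 mm high; origin: centre of its underside. Bystander.
- case_a: small paper-white case with blue top and an orange dot, 50 x 36 x 40 mm; origin: centre of its underside. Bystander.
- case_b: small paper-white case with clear top and an orange dot, 50 x 36 x 40 mm; origin: centre of its underside. Bystander.
- screwdriver: screwdriver 170 mm long lying on the desk; origin under its middle. Bystander.

How it is judged:
By the outcome, as a careful person would: the job done as asked, in the order asked, and still so for the second after the job is handed in, while the arm keeps its last pose, push and grip.
It also fails if it takes over 72 s, if anything falls off the work surface, if the arm or the gripper's body presses on something with over 40 N, if the wrist force passes 120 N, or if a joint passes its speed limit or range.

## Working session

There is one attempt and no reset: what is moved stays moved. The work goes in short steps, Python scripts to look and compute and a tool call to move; the robot and the scene stay as the last step left them, time stands still between calls to the robot, and variables do not carry over. Pictures are saved under pics/ and viewed, at most 10 in all, crops included, and the job is handed in when it is done.

Besides the shell and the picture viewer there is one more tool, called after "Emit:" by a JSON object that holds its "api" and its "payload". step_arm: Moves the arm, as the interface text tells. Its arguments: {"type":"object","properties":{"moves":{"type":"array","items":{"type":"array","items":{"type":"number"}}},"grip_force":{"type":"number"}},"required":["moves"]}

```bash
mkdir -p pics; cat > h.py <<'E'
from bench import r
import numpy as np, cv2, pickle
from scipy.spatial.transform import Rotation as R
def grab(name,save=None):
    f=r.grab_frame(name)
    if save:
        cv2.imwrite('pics/'+save+'.png',cv2.cvtColor(f['image'],cv2.COLOR_RGB2BGR)); pickle.dump(f,open(save+'.pkl','wb'))
    return f
def world(f):
    "per-pixel world points HxWx3 (nan if none)"
    h,w=f['depth'].shape; K=f['mtx']
    u,v=np.meshgrid(np.arange(w),np.arange(h))
    p=np.stack([u,v],-1).reshape(-1,1,2).astype(float)
    n=cv2.undistortPoints(p,K,np.array([f['k1'],0,0,0.])).reshape(h,w,2)
    z=f['depth'].astype(float).copy(); z[z==0]=np.nan
    c=np.dstack([n*z[...,None],z])
    Rm=cv2.Rodrigues(np.array(f['rvec'],float))[0]
    return (c-np.array(f['tvec']).reshape(3))@Rm
E
python3 - <<'E'
from h import *
o=r.get_obs(); print({k:np.round(v,3) for k,v in o.items()})
for n in('top','scene'):
    f=grab(n,n+'0'); print(n,f['mtx'],f['k1'],-cv2.Rodrigues(np.array(f['rvec'],float))[0].T@np.array(f['tvec']).reshape(3))
E
```

```text
{'clock': np.float64(0.0), 'joints': array([ 1.052,  0.478,  0.022,  1.556, -0.012,  1.109, -0.083]), 'qvel': array([ 0.001, -0.   , -0.   , -0.001,  0.001,  0.001, -0.   ]), 'tau': array([-1.0000e-03, -5.9645e+01,  1.6080e+00, -2.8120e+01,  1.3000e-02,
        9.0000e-03, -0.0000e+00]), 'tcp_pos': array([ 0.269, -0.618,  0.21 ]), 'orientation': array([-3.074e+00, -6.400e-01,  1.000e-03]), 'contact_force': array([-1.153,  0.097, -0.229]), 'moment': array([ 0.006, -0.027,  0.056]), 'gripper_force': np.float64(0.0), 'grip_width': np.float64(0.085)}
top [[464.37714238   0.         251.64763495]
 [  0.         464.37714238 188.0669268 ]
 [  0.           0.           1.        ]] -0.10780809670602388 [4.02716292e-01 2.90445590e-04 1.40335630e+00]
scene [[359.63356746   0.         253.17004913]
 [  0.         359.63356746 189.99073787]
 [  0.           0.           1.        ]] -0.04721040542958834 [ 1.14165438 -0.63412628  0.65133779]
```

View pics/top0.png

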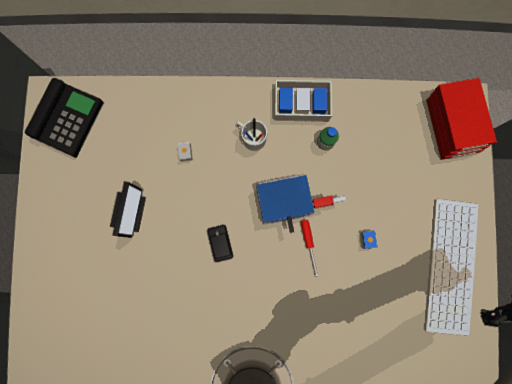

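View pics/scene0.png

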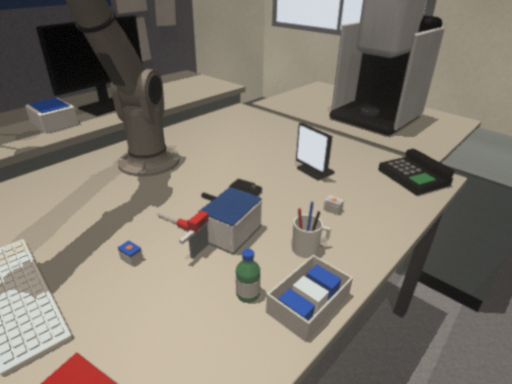

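The top view shows the box at about (285,200) with its flap shut, the blade at (290,224) pointing towards the robot, and the cap at (322,202). It also shows the panel at (128,210), lit face to the right, and the screwdriver at (309,240). I'll measure these next.

```bash
cat > m.py <<'E'
from h import *
f=pickle.load(open('top0.pkl','rb')); P=world(f); hsv=cv2.cvtColor(f['image'],cv2.COLOR_RGB2HSV).astype(int)
def sel(u0,u1,v0,v1,m):
    k=np.zeros(m.shape,bool); k[v0:v1,u0:u1]=1; return P[k&m]
def rect(p,name):
    (c,s,a)=cv2.minAreaRect((p[:,:2]*1000).astype(np.float32)); print(name,len(p),'c',np.round(c,1),'size',np.round(s,1),'ang',round(a,2),'z',np.round(np.nanpercentile(p[:,2],[5,50,95]),4),'mean',np.round(np.nanmean(p,0),4)); return c,s,a
Z=P[...,2]
H,S,V=hsv[...,0],hsv[...,1],hsv[...,2]
blue=(H>95)&(H<130)&(S>100)
red=((H<8)|(H>172))&(S>120)
flap=sel(250,320,170,230,blue&(Z>.09)&(Z<.115)); rect(flap,'flap')
rect(sel(310,340,190,215,red&(Z>.08)),'cap')
rect(sel(280,300,215,240,(V<70)&(Z>.06)),'blade')
rect(sel(300,322,215,280,(Z>.01)),'screwdriver')
rect(sel(100,150,175,245,(Z>.155)),'panel top')
rect(sel(100,150,175,245,(Z>.01)),'panel all')
rect(sel(200,240,215,270,(Z>.008)),'mouse')
rect(sel(232,275,112,155,(Z>.03)),'mug')
rect(sel(313,345,120,155,(Z>.03)),'bottle')
rect(sel(170,200,135,165,(Z>.015)),'caseB')
f2=pickle.load(open('scene0.pkl','rb')); P=world(f2)
h2=cv2.cvtColor(f2['image'],cv2.COLOR_RGB2HSV).astype(int)
lit=sel(294,332,125,178,(h2[...,2]>180)&(P[...,2]>.03)); rect(lit,'lit')
q=lit-lit.mean(0); n=np.linalg.svd(q,full_matrices=False)[2][2]; print('n',n,'ang',np.degrees(np.arctan2(n[1],n[0])), lit.min(0),lit.max(0))
h,s,v=h2[...,0],h2[...,1],h2[...,2]
rect(sel(190,270,185,230,(h>95)&(h<130)&(s>100)&(P[...,2]>.08)),'flap scene')
E
python3 m.py
python3 - <<'E'
import cv2
a=cv2.imread('pics/top0.png')[165:290,245:365]; b=cv2.imread('pics/scene0.png')[165:265,150:290]
c=cv2.hconcat([cv2.resize(a,(380,396),interpolation=2),cv2.resize(b,(420,300),interpolation=2).copy() if 0 else cv2.copyMakeBorder(cv2.resize(b,(420,300),interpolation=2),0,96,0,0,0)])
cv2.imwrite('pics/c0.png',c)
E
```

```text
flap 1959 c [547.3 -83.1] size [110.  145.1] ang 11.75 z [0.0962 0.1008 0.1049] mean [ 0.5473 -0.0829  0.1007]
cap 181 c [ 539.2 -189.5] size [26.1 55.8] ang 13.93 z [0.1062 0.1107 0.1156] mean [ 0.5393 -0.1898  0.1105]
blade 61 c [475.6 -98.4] size [42.4 12.8] ang 17.73 z [0.1008 0.1039 0.1071] mean [ 0.4759 -0.0979  0.1034]
screwdriver 306 c [ 417.5 -164. ] size [179.8  38.9] ang 11.77 z [0.0128 0.0226 0.034 ] mean [ 0.4405 -0.1578  0.0237]
panel top 443 c [505.2 361.5] size [ 19.9 147.8] ang 79.74 z [0.1593 0.1736 0.1788] mean [0.5059 0.3593 0.1723]
panel all 1305 c [508.4 387.1] size [ 91.9 148.8] ang 82.52 z [0.0118 0.117  0.177 ] mean [0.5048 0.3613 0.1066]
mouse 694 c [413.2 101.7] size [139.9  80.5] ang 1.2 z [0.0158 0.0268 0.0343] mean [0.4199 0.1036 0.0258]
mug 447 c [748.   10.4] size [91.7 75.1] ang 19.41 z [0.0343 0.0732 0.1296] mean [0.7432 0.0113 0.0737]
bottle 358 c [ 735.2 -212. ] size [54.4 53.1] ang 87.31 z [0.0423 0.0893 0.1318] mean [ 0.7287 -0.2081  0.0901]
caseB 230 c [694.5 218.4] size [51.7 36.8] ang 7.66 z [0.0224 0.0392 0.0446] mean [0.6927 0.2171 0.0379]
lit 882 c [505.4 351.4] size [ 13.3 129.7] ang 81.09 z [0.0476 0.1069 0.1628] mean [0.5074 0.3519 0.1062]
n [-0.1713232  -0.98519447 -0.00634204] ang -99.86496215409369 [0.44193734 0.33788409 0.04010553] [0.56899308 0.36720152 0.16997853]
flap scene 1128 c [552.1 -85.2] size [108.2 144. ] ang 12.49 z [0.1004 0.102  0.1037] mean [ 0.5566 -0.0881  0.102 ]
```

View pics/c0.png

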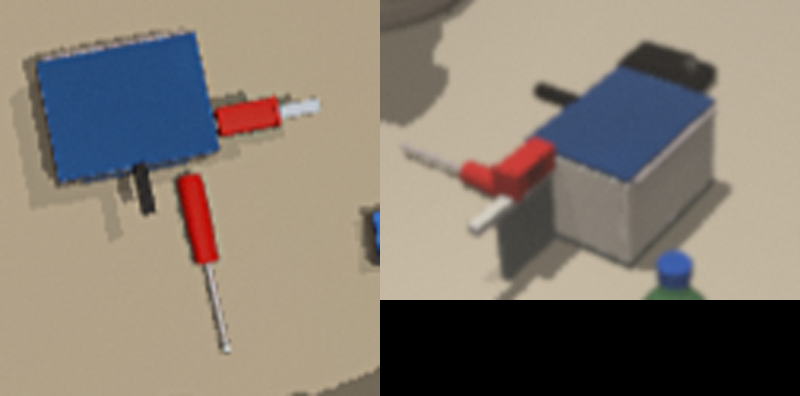

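The crop shows the cap's white rail at (300,107) on the -y side, and the blade at (145,190). The screwdriver lies below and beside the blade and is low. Box centre is about (0.549, -0.084) with a yaw of 11.8°, and the cap is at box (-31, -101) mm, which matches the sizes given. The lit face centre is about (0.506, 0.352, 0.105), and its normal points at -99.9°.

```bash
cat >> h.py <<'E'
B=np.array([.549,-.084]); BY=np.radians(11.8)
def box(x,y,z): 
    c,s=np.cos(BY),np.sin(BY); return np.array([B[0]+c*x-s*y,B[1]+s*x+c*y,z])
def plan(g,yaw,pr=True):
    "g: grasp point world, yaw: world angle of tool y axis; tool down. prints tool-frame shift mm + rotvec"
    o=r.get_obs(); T=R.from_rotvec(o['orientation']); p=o['tcp_pos']
    best=None
    for k in(0,np.pi):
        y=np.array([np.cos(yaw+k),np.sin(yaw+k),0]); z=np.array([0,0,-1.]); x=np.cross(y,z)
        rv=(T.inv()*R.from_matrix(np.c_[x,y,z])).as_rotvec()
        if best is None or np.linalg.norm(rv)<np.linalg.norm(best): best=rv
    t=np.array(g)-[0,0,r.tcp_to_grasp]
    print('shift',np.round(1000*T.inv().apply(t-p),1),'turn',np.round(best,3),'| q',np.round(o['joints'],2),'f',np.round(o['contact_force'],1),'w',round(o['grip_width']*1000,1),'t',round(o['clock'],2))
    return T
E
python3 - <<'E'
from h import *
T=plan(box(-.031,-.102,.19),BY); print(T.as_matrix().round(3))
plan(box(-.031,-.102,.098),BY)
E
```

```text
shift [ 418.7 -284.6   39.5] turn [-1.000e-03 -1.000e-03 -1.366e+00] | q [ 1.05  0.48  0.02  1.56 -0.01  1.11 -0.08] f [-0.2 -0.   0.2] w 85.9 t 0.1
[[ 0.917  0.399 -0.001]
 [ 0.399 -0.917  0.001]
 [-0.    -0.002 -1.   ]]
shift [ 418.7 -284.4  131.5] turn [-1.000e-03 -1.000e-03 -1.366e+00] | q [ 1.05  0.48  0.02  1.56 -0.01  1.11 -0.08] f [-0.2 -0.   0.2] w 85.9 t 0.1
```

Emit:
{"api": "step_arm", "payload": {"moves": [[50,-34,5,0,0,-0.14,50],[100,-68,10,0,0,-0.28,50],[145,-99,15,0,0,-0.42,50],[186,-127,20,0,0,-0.56,50],[228,-155,25,0,0,-0.7,50],[270,-183,30,0,0,-0.84,50],[310,-211,35,0,0,-0.98,50],[350,-238,38,0,0,-1.12,50]]}}

```text
clock: 0.9
tcp_pos: [0.4825, -0.2801, 0.1748]
orientation: [-2.259, -2.182, 0.0]
contact_force: [0.4, -0.2, 0.1]
grip_width: 0.0502
gripper_force: 0.0
```

```bash
python3 -c "
from h import *
plan(box(-.031,-.102,.19),BY)"
```

```text
shift [91.8 53.9  3.4] turn [-0.001 -0.    -0.24 ] | q [ 0.69  0.35 -0.34  1.86  0.14  0.96  0.25] f [ 0.4 -0.2  0.1] w 50.2 t 0.9
```

Emit:
{"api": "step_arm", "payload": {"moves": [[40,22,3,0,0,-0.12,50],[75,42,3,0,0,-0.24,50],[86,50,3,0,0,-0.24,50],[86,50,3,0,0,-0.24,50],[86,50,3,0,0,-0.24,50]]}}

```text
clock: 1.4
tcp_pos: [0.5346, -0.1996, 0.1718]
orientation: [-1.991, -2.429, 0.002]
contact_force: [0.0, -0.7, -0.1]
grip_width: 0.0503
gripper_force: 0.0
```

```bash
python3 -c "
from h import *
plan(box(-.031,-.102,.098),BY)
f=grab('top','top1'); g=grab('scene','scene1')
a=f['image'][160:280,240:400]; b=g['image'][140:260,130:290]
cv2.imwrite('pics/c1.png',cv2.cvtColor(np.hstack([cv2.resize(a,(400,300),interpolation=2),cv2.resize(b,(400,300),interpolation=2)]),cv2.COLOR_RGB2BGR))
"
```

```text
shift [ 8.3  6.8 92.5] turn [-0.001  0.001 -0.008] | q [ 0.58  0.38 -0.42  1.83  0.18  0.97  0.28] f [ 0.  -0.7 -0.1] w 50.3 t 1.4
```

View pics/c1.png

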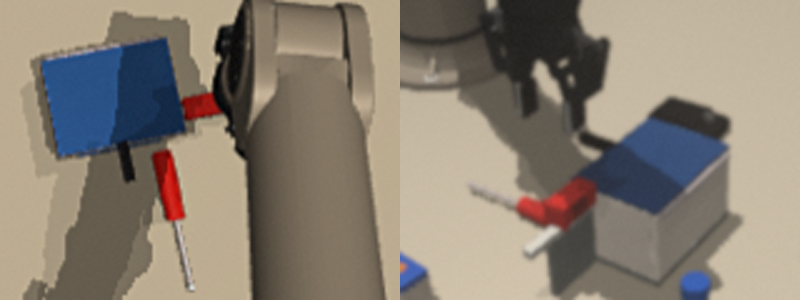

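The picture shows the gripper above the cap, with its fingers spread along box x. Going down now.

Emit:
{"api": "step_arm", "payload": {"moves": [[8,7,10,0,0,-0.008,50],[8,7,40,0,0,-0.008,50],[8,7,70,0,0,-0.008,50],[8,7,92,0,0,-0.008,50],[8,7,92,0,0,-0.008,50],[8,7,92,0,0,-0.008,50]]}}

```text
clock: 2.1
tcp_pos: [0.5406, -0.1888, 0.0801]
orientation: [-1.979, -2.439, 0.0]
contact_force: [0.8, -0.5, 0.8]
grip_width: 0.0503
gripper_force: 0.0
```

```bash
python3 -c "
from h import *
plan(box(-.031,-.102,.098),BY)"
```

```text
shift [-1.1 -1.4  0.8] turn [-0.001 -0.001  0.002] | q [ 0.53  0.5  -0.39  1.89  0.26  0.8   0.21] f [ 0.8 -0.5  0.8] w 50.3 t 2.1
```

Emit:
{"api": "step_arm", "payload": {"grip_force": 40, "moves": [[0,0,0,0,0,0,24],[0,0,0,0,0,0,22],[0,0,0,0,0,0,20],[0,0,0,0,0,0,20],[0,0,0,0,0,0,20],[0,0,0,0,0,0,20]]}}

```text
clock: 2.7
tcp_pos: [0.5416, -0.1891, 0.0818]
orientation: [1.978, 2.438, 0.001]
contact_force: [-1.3, -0.1, 6.2]
grip_width: 0.0248
gripper_force: 39.8
```

```bash
python3 -c "
from h import *
T=plan(box(-.031,-.132,.098),BY); print(T.as_matrix().round(2))"
```

```text
shift [-30.6  -2.3   2.5] turn [0.002 0.001 0.002] | q [ 0.53  0.5  -0.39  1.89  0.26  0.8   0.21] f [-1.3 -0.1  6.2] w 24.8 t 2.7
[[-0.21  0.98  0.  ]
 [ 0.98  0.21 -0.  ]
 [-0.    0.   -1.  ]]
```

Emit:
{"api": "step_arm", "payload": {"moves": [[-5,0,0,0,0,0,20],[-10,0,0,0,0,0,20],[-16,0,0,0,0,0,20],[-22,0,0,0,0,0,20],[-27,0,0,0,0,0,20],[-31,0,0,0,0,0,20],[-31,0,0,0,0,0,20]]}}

```text
clock: 3.4
tcp_pos: [0.5477, -0.2185, 0.0818]
orientation: [1.978, 2.44, 0.002]
contact_force: [-2.3, 2.8, 8.7]
grip_width: 0.0248
gripper_force: 40.0
```

```bash
python3 -c "
from h import *
T=plan(box(-.031,-.132,.098),BY)"
```

```text
shift [-0.6 -2.3  2.5] turn [ 0.001 -0.     0.002] | q [ 0.57  0.52 -0.39  1.85  0.26  0.82  0.26] f [-2.3  2.8  8.7] w 24.8 t 3.4
```

Emit:
{"api": "step_arm", "payload": {"moves": [[-31,0,0,0,0,0,50],[-31,0,0,0,0,0,50],[-31,0,0,0,0,0,50],[-31,0,-30,0,0,0,50],[-31,0,-70,0,0,0,50],[-31,0,-110,0,0,0,50],[-31,0,-110,0,0,0,50]]}}

```text
clock: 4.1
tcp_pos: [0.5574, -0.2492, 0.1966]
orientation: [1.971, 2.433, 0.006]
contact_force: [0.7, -0.1, -0.2]
grip_width: 0.05
gripper_force: 0.0
```

```bash
sed -i 's/B=np.array(\[.549,-.084\])/B=np.array([.5505,-.0838])/' h.py; python3 -c "
from h import *
f=grab('scene'); P=world(f); hs=cv2.cvtColor(f['image'],cv2.COLOR_RGB2HSV).astype(int); P=P[170:245,150:270]; h=hs[170:245,150:270]
m=((h[...,0]<8)|(h[...,0]>172))&(h[...,1]>120)&(P[...,2]>.105); p=P[m]; print(len(p),p.mean(0)); print(cv2.minAreaRect((p[:,:2]*1000).astype(np.float32)), box(-.031,-.101,.1),box(-.031,-.131,.1))
plan(box(-.083,0,.19),BY+np.pi/2)"
```

```text
169 [ 0.55251393 -0.22506452  0.11075268]
((549.3753051757812, -222.9686279296875), (28.284404754638672, 53.07373809814453), 12.741718292236328) [ 0.54080921 -0.18900498  0.1       ] [ 0.54694409 -0.21837101  0.1       ]
shift [162.9 -54.   21.5] turn [ 0.002  0.007 -1.568] | q [ 0.63  0.41 -0.41  1.72  0.19  1.04  0.37] f [-0.1  0.1 -0. ] w 50.1 t 4.15
```

Emit:
{"api": "step_arm", "payload": {"moves": [[25,-8,0,0,0,-0.14,40],[50,-16,0,0,0,-0.28,40],[75,-25,0,0,0,-0.42,40],[100,-33,5,0,0,-0.56,40],[125,-41,10,0,0,-0.7,40],[150,-50,15,0,0,-0.84,40],[163,-54,20,0,0,-0.98,40],[163,-54,20,0,0,-1.12,40]]}}

```text
clock: 4.95
tcp_pos: [0.4645, -0.0983, 0.1686]
orientation: [-0.365, -3.117, -0.0]
contact_force: [-1.1, -0.2, 0.2]
grip_width: 0.0402
gripper_force: 0.0
```

```bash
python3 -c "
from h import *
plan(box(-.083,0,.19),BY+np.pi/2)"
```

```text
shift [-5.2 -1.3 -2.7] turn [ 0.001 -0.004 -0.439] | q [ 0.7   0.28 -0.71  2.02  0.23  0.92  1.2 ] f [-1.1 -0.2  0.2] w 40.2 t 4.95
```

Emit:
{"api": "step_arm", "payload": {"moves": [[-4,-1,0,0,0,-0.15,40],[-4,-1,0,0,0,-0.3,40],[-4,-1,0,0,0,-0.42,40],[-4,-1,0,0,0,-0.42,40],[-4,-1,0,0,0,-0.42,40]]}}

```text
clock: 5.45
tcp_pos: [0.47, -0.1027, 0.1695]
orientation: [0.273, -3.128, -0.001]
contact_force: [-0.2, -0.0, 0.5]
grip_width: 0.0398
gripper_force: 0.0
```

```bash
python3 -c "
from h import *
plan(box(-.083,0,.098),BY+np.pi/2)
f=grab('scene');g=grab('top')
a=f['image'][120:260,130:300]; b=g['image'][160:290,220:360]
cv2.imwrite('pics/c2.png',cv2.cvtColor(np.hstack([cv2.resize(a,(400,330),interpolation=2),cv2.resize(b,(355,330),interpolation=2)]),cv2.COLOR_RGB2BGR))
"
```

```text
shift [ 0.3  1.9 90.2] turn [ 0.001 -0.001 -0.032] | q [ 0.76  0.3  -0.79  2.01  0.26  0.93  1.58] f [-0.2 -0.   0.5] w 39.8 t 5.45
```

View pics/c2.png

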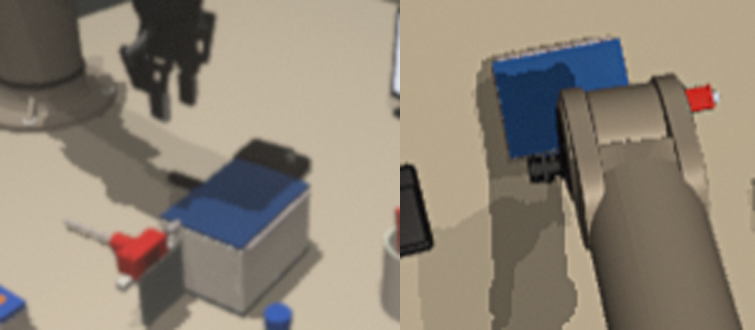

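The cap has been slid off: the steel stub is bare, left of the box at (170,225). The gripper is above the blade. I'll go down and grip it.

Emit:
{"api": "step_arm", "payload": {"grip_force": 30, "moves": [[0,2,30,0,0,-0.03,40],[0,2,60,0,0,-0.03,40],[0,2,90,0,0,-0.03,40],[0,2,90,0,0,-0.03,40],[0,2,90,0,0,-0.03,8],[0,2,90,0,0,-0.03,8],[0,2,90,0,0,-0.03,8],[0,2,90,0,0,-0.03,8]]}}

```text
clock: 6.35
tcp_pos: [0.4715, -0.1008, 0.0816]
orientation: [-0.325, 3.122, -0.001]
contact_force: [-0.7, 3.3, 5.9]
grip_width: 0.0102
gripper_force: 30.2
```

```bash
python3 -c "
from h import *
T=plan(box(-.083,0,.098),BY+np.pi/2);print(T.as_matrix().round(3))
for th in np.arange(.1,2.3,.15): print(th.round(2),round(138*(1-np.cos(th))-3*np.sin(th),1), round(138*np.sin(th)-3*(1-np.cos(th)),1))"
```

```text
shift [2.2 0.5 2.3] turn [-0.001  0.002  0.001] | q [ 0.68  0.43 -0.72  2.09  0.41  0.76  1.48] f [-0.7  3.3  5.9] w 10.2 t 6.35
[[-0.979 -0.206  0.003]
 [-0.206  0.979 -0.   ]
 [-0.002 -0.001 -1.   ]]
0.1 0.4 13.8
0.25 3.5 34.0
0.4 9.7 53.5
0.55 18.8 71.7
0.7 30.5 88.2
0.85 44.7 102.7
1.0 60.9 114.7
1.15 78.9 124.2
1.3 98.2 130.8
1.45 118.4 134.4
1.6 139.0 134.9
1.75 159.6 132.3
1.9 179.8 126.6
2.05 199.0 118.1
2.2 216.8 106.8
```

Emit:
{"api": "step_arm", "payload": {"moves": [[0,0,-7,0,0,0,8],[0,0,-14,0,0,0,8],[-2,0,-24,0,0,0,8],[-4,0,-34,0,0,0,8],[-6,0,-44,0,0,0,8],[-10,0,-54,0,0,0,8],[-14,0,-63,0,0,0,8],[-19,0,-72,0,0,0,8]]}}

```text
clock: 7.15
tcp_pos: [0.4906, -0.0967, 0.1532]
orientation: [-0.325, 3.121, 0.001]
contact_force: [5.9, 2.2, -6.9]
grip_width: 0.01
gripper_force: 29.1
```

Emit:
{"api": "step_arm", "payload": {"moves": [[-6,0,-8,0,0,0,8],[-12,0,-16,0,0,0,8],[-19,0,-24,0,0,0,8],[-26,0,-31,0,0,0,8],[-34,0,-37,0,0,0,8],[-42,0,-43,0,0,0,8],[-51,0,-48,0,0,0,8],[-60,0,-52,0,0,0,8]]}}

```text
clock: 7.95
tcp_pos: [0.5475, -0.0848, 0.205]
orientation: [0.324, -3.123, 0.001]
contact_force: [-4.0, 0.7, 4.1]
grip_width: 0.0088
gripper_force: 29.3
```

```bash
python3 -c "
from h import *
plan(box(.055-.138*np.cos(1.15),0,.098+.1242),BY+np.pi/2)"
```

```text
shift [-1.8  0.4  1.5] turn [-0.    -0.002  0.001] | q [ 0.66  0.39 -0.78  1.81  0.31  1.07  1.55] f [-4.   0.7  4.1] w 8.8 t 7.95
```

Emit:
{"api": "step_arm", "payload": {"moves": [[-10,0,-4,0,0,0,8],[-19,0,-7,0,0,0,8],[-29,0,-9,0,0,0,8],[-39,0,-10,0,0,0,8],[-50,0,-11,0,0,0,8],[-60,0,-11,0,0,0,8],[-70,0,-10,0,0,0,8],[-81,0,-8,0,0,0,8]]}}

```text
clock: 8.75
tcp_pos: [0.6281, -0.0687, 0.2123]
orientation: [-0.324, 3.124, -0.001]
contact_force: [-0.3, -0.8, 0.3]
grip_width: 0.0081
gripper_force: 0.0
```

Emit:
{"api": "step_arm", "payload": {"moves": [[-10,0,2,0,0,0,8],[-20,0,5,0,0,0,8],[-30,0,9,0,0,0,8],[-39,0,14,0,0,0,8],[-39,0,14,0,0,0,8]]}}

```text
clock: 9.25
tcp_pos: [0.6656, -0.0596, 0.1969]
orientation: [0.326, -3.124, -0.001]
contact_force: [-0.3, -0.4, 0.2]
grip_width: 0.0082
gripper_force: 0.0
```

```bash
python3 -c "
from h import *
plan(box(.055-.138*np.cos(2.05),0,.098+.118),BY+np.pi/2)
f=grab('scene');g=grab('top')
a=f['image'][120:260,150:320]; b=g['image'][130:260,220:360]
cv2.imwrite('pics/c3.png',cv2.cvtColor(np.hstack([cv2.resize(a,(400,330),interpolation=2),cv2.resize(b,(355,330),interpolation=2)]),cv2.COLOR_RGB2BGR))
"
```

```text
shift [-1.  -0.1 -0.4] turn [ 0.001 -0.001  0.002] | q [ 0.48  0.58 -0.72  1.55  0.4   1.17  1.46] f [-0.3 -0.4  0.2] w 8.2 t 9.25
```

View pics/c3.png

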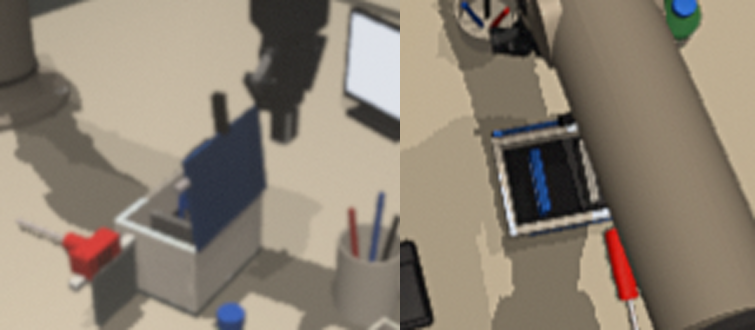

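The blade slipped out of the grip partway. The flap now stands at about 80°, at (230,180) in the left view. The plates are visible: the blue one in the +y slot, at (540,180) on the right, and the grey one in the -y slot. I'll go back over the flap to its front side and push the blade further with closed fingers.

```bash
python3 -c "
from h import *
f=grab('scene'); P=world(f); hs=cv2.cvtColor(f['image'],cv2.COLOR_RGB2HSV).astype(int)
q=np.zeros(P.shape[:2],bool); q[160:225,225:268]=1
p=P[q&(hs[...,0]>95)&(hs[...,0]<130)&(hs[...,1]>80)&(P[...,2]>.1)]
c,s=np.cos(BY),np.sin(BY); d=p[:,:2]-B; X=np.c_[d@[c,s],d@[-s,c],p[:,2]]
print(len(p),X.min(0),X.max(0)); a=np.polyfit(X[:,2],X[:,0],1); print(a,'theta',np.pi/2+np.arctan(a[0]),'x at hinge',np.polyval(a,.095))
plan(box(-.045,0,.32),BY+np.pi/2)"
```

```text
131 [ 0.04469987 -0.0737397   0.10390798] [0.06081129 0.03126252 0.20670626]
[-0.13384293  0.07362575] theta 1.4377441322257558 x at hinge 0.06091066842149632
shift [ 161.9    0.5 -103.1] turn [ 0.    -0.     0.001] | q [ 0.49  0.58 -0.72  1.55  0.4   1.17  1.46] f [-0.2  0.1  0.6] w 8.5 t 9.4
```

Emit:
{"api": "step_arm", "payload": {"moves": [[0,0,-40,0,0,0,5],[0,0,-85,0,0,0,5],[20,0,-90,0,0,0,5],[65,0,-90,0,0,0,5],[110,0,-90,0,0,0,5],[150,0,-90,0,0,0,5],[162,0,-90,0,0,0,5],[162,0,-90,0,0,0,5]]}}

```text
clock: 10.2
tcp_pos: [0.5052, -0.0946, 0.2888]
orientation: [-0.322, 3.125, -0.004]
contact_force: [0.6, 0.0, 1.0]
grip_width: 0.0047
gripper_force: 0.0
```

```bash
python3 -c "
from h import *
plan(box(-.045,0,.224),BY+np.pi/2)"
```

```text
shift [-1.5  1.5 83.5] turn [-0.003 -0.    -0.001] | q [ 0.77  0.23 -0.81  1.8   0.18  1.19  1.67] f [0.6 0.  1. ] w 4.7 t 10.2
```

Emit:
{"api": "step_arm", "payload": {"moves": [[0,1,42,0,0,0,2],[0,1,84,0,0,0,2],[-20,1,84,0,0,0,2],[-40,1,84,0,0,0,2],[-52,1,84,0,0,0,2],[-64,1,84,0,0,0,2],[-76,1,84,0,0,0,2],[-88,1,84,0,0,0,2]]}}

```text
clock: 11.0
tcp_pos: [0.5933, -0.0742, 0.2044]
orientation: [0.325, -3.125, 0.0]
contact_force: [-1.7, -0.2, 0.8]
grip_width: 0.0024
gripper_force: 0.7
```

Emit:
{"api": "step_arm", "payload": {"moves": [[-10,0,0,0,0,0,2],[-20,0,2,0,0,0,2],[-30,0,4,0,0,0,2],[-40,0,6,0,0,0,2],[-48,0,8,0,0,0,2],[-48,0,8,0,0,0,2]]}}

```text
clock: 11.6
tcp_pos: [0.6403, -0.0641, 0.1956]
orientation: [-0.325, 3.125, 0.001]
contact_force: [0.7, -0.0, -0.0]
grip_width: 0.002
gripper_force: 0.0
```

```bash
cat > fl.py <<'E'
from h import *
f=grab('scene','scene3'); P=world(f); hs=cv2.cvtColor(f['image'],cv2.COLOR_RGB2HSV).astype(int)
q=np.zeros(P.shape[:2],bool); q[150:235,200:290]=1
p=P[q&(hs[...,0]>95)&(hs[...,0]<130)&(hs[...,1]>80)&(P[...,2]>.1)]
c,s=np.cos(BY),np.sin(BY); d=p[:,:2]-B; X=np.c_[d@[c,s],d@[-s,c],p[:,2]]; X=X[X[:,0]>.03]
print(len(X),X.min(0),X.max(0)); a=np.polyfit(X[:,2],X[:,0],1); print(a,'theta',np.pi/2+np.arctan(a[0]),'x at hinge',np.polyval(a,.095))
E
python3 fl.py;python3 -c "
from h import *
plan(box(-.045,0,.224),BY+np.pi/2)"
```

```text
37 [ 0.07264707 -0.07351176  0.12496463] [ 0.10456145 -0.01817075  0.19728092]
[0.42060726 0.02027482] theta 1.9689404041801886 x at hinge 0.06023250637578226
shift [136.6  -0.7  -9.4] turn [0.    0.    0.002] | q [ 0.52  0.54 -0.73  1.61  0.39  1.14  1.47] f [0.2 0.1 0.1] w 1.9 t 11.65
```

```bash
python3 -c "
from h import *
f=grab('top','top3'); P=world(f); h=cv2.cvtColor(f['image'],cv2.COLOR_RGB2HSV).astype(int)
q=np.zeros(P.shape[:2],bool); q[170:235,250:300]=1
c,s=np.cos(BY),np.sin(BY)
m=q&(h[...,0]>95)&(h[...,0]<130)&(h[...,1]>100)&(P[...,2]>.06)&(P[...,2]<.1)
d=P[...,:2]-B; X=np.dstack([d@[c,s],d@[-s,c],P[...,2]])
m&=(abs(X[...,0])<.04)&(abs(X[...,1])<.06)
x=X[m]; print(len(x),x.mean(0),x.min(0),x.max(0),cv2.minAreaRect((x[:,:2]*1000).astype(np.float32)))
b=f['image'][150:250,235:345]
cv2.imwrite('pics/c4.png',cv2.cvtColor(cv2.resize(b,(550,500),interpolation=2),cv2.COLOR_RGB2BGR))
"
```

```text
103 [-0.00335798  0.03003405  0.08482102] [-0.03818428  0.02429554  0.06207548] [0.03217308 0.03473351 0.09441082] ((-3.008106231689453, 29.43268394470215), (70.37004089355469, 10.425329208374023), 0.19265340268611908)
```

View pics/c4.png

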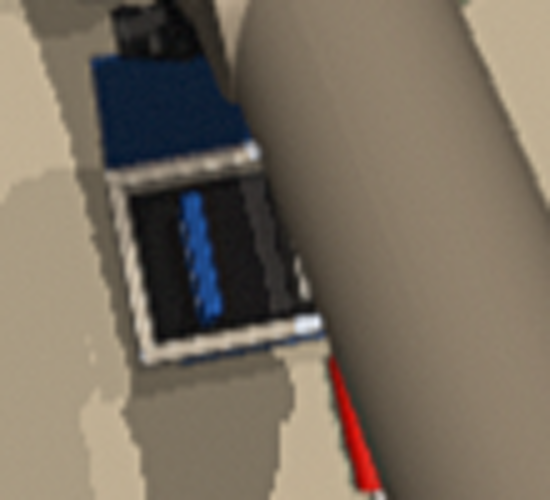

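The flap is wide open at about 113°. The filter plate is on the left, running from (195,195) to (210,320), and the grey blank is at (265,240). Next I move over the filter plate.

```bash
python3 -c "
from h import *
plan(box(0,.0288,.18),BY+np.pi/2)"
```

```text
shift [91.2 28.1 34.8] turn [0.    0.    0.001] | q [ 0.52  0.54 -0.73  1.61  0.39  1.14  1.47] f [-0.9 -0.3 -0.4] w 2.1 t 11.7
```

Emit:
{"api": "step_arm", "payload": {"moves": [[30,8,0,0,0,0,26],[65,20,10,0,0,0,26],[91,28,35,0,0,0,26],[91,28,35,0,0,0,26],[91,28,35,0,0,0,26],[91,28,35,0,0,0,26]]}}

```text
clock: 12.3
tcp_pos: [0.5462, -0.056, 0.1623]
orientation: [-0.324, 3.122, -0.0]
contact_force: [-0.4, 0.2, -0.2]
grip_width: 0.0263
gripper_force: 0.0
```

```bash
python3 -c "
from h import *
plan(box(0,.0288,.076),BY+np.pi/2)"
```

```text
shift [  1.7   0.7 104.9] turn [-0.     0.002  0.001] | q [ 0.59  0.43 -0.76  1.87  0.35  0.98  1.45] f [-0.4  0.2 -0.2] w 26.3 t 12.3
```

Emit:
{"api": "step_arm", "payload": {"moves": [[2,1,30,0,0,0,26],[2,1,60,0,0,0,26],[2,1,75,0,0,0,26],[2,1,90,0,0,0,26],[2,1,104,0,0,0,26],[2,1,104,0,0,0,26],[2,1,104,0,0,0,26]]}}

```text
clock: 13.0
tcp_pos: [0.543, -0.0551, 0.0575]
orientation: [-0.325, 3.124, 0.0]
contact_force: [0.6, 0.2, 0.2]
grip_width: 0.0257
gripper_force: 0.0
```

```bash
python3 -c "
from h import *
plan(box(0,.0288,.076),BY+np.pi/2)"
```

```text
shift [-1.5 -0.8  0.2] turn [0.    0.001 0.001] | q [ 0.52  0.56 -0.68  1.96  0.49  0.79  1.34] f [0.6 0.2 0.2] w 25.7 t 13.0
```

Emit:
{"api": "step_arm", "payload": {"grip_force": 40, "moves": [[0,0,0,0,0,0,4],[0,0,0,0,0,0,4],[0,0,0,0,0,0,4],[0,0,0,0,0,0,4],[0,0,0,0,0,0,4]]}}

```text
clock: 13.5
tcp_pos: [0.5435, -0.0553, 0.0582]
orientation: [-0.325, 3.123, -0.001]
contact_force: [-0.3, -0.1, 6.3]
grip_width: 0.0088
gripper_force: 43.0
```

Emit:
{"api": "step_arm", "payload": {"moves": [[0,0,-10,0,0,0,4],[0,0,-25,0,0,0,4],[0,0,-40,0,0,0,4],[0,0,-60,0,0,0,4],[0,0,-80,0,0,0,4],[0,0,-100,0,0,0,4],[0,0,-120,0,0,0,4],[0,0,-130,0,0,0,4]]}}

```text
clock: 14.3
tcp_pos: [0.5434, -0.055, 0.19]
orientation: [-0.325, 3.122, -0.001]
contact_force: [-0.0, 0.5, -1.3]
grip_width: 0.0085
gripper_force: 42.1
```

```bash
cat > tg.py <<'E'
from h import *
L=np.array([.506,.352]); na=np.radians(-99.7); n=np.array([np.cos(na),np.sin(na)])
t=L+.1*n; print(t)
plan([t[0],t[1],.134+.02],na)
E
python3 tg.py
```

```text
[0.48915106 0.25342965]
shift [-10.2 313.1  54.4] turn [-0.001  0.003  0.377] | q [ 0.61  0.39 -0.78  1.85  0.32  1.03  1.48] f [-0.   0.5 -1.3] w 8.5 t 14.3
```

Emit:
{"api": "step_arm", "payload": {"moves": [[0,20,0,0,0,0,4],[0,50,0,0,0,0.05,4],[-2,85,0,0,0,0.1,4],[-4,120,0,0,0,0.16,4],[-5,155,0,0,0,0.22,4],[-7,190,0,0,0,0.28,4],[-8,225,10,0,0,0.33,4],[-10,255,20,0,0,0.377,4]]}}

```text
clock: 15.1
tcp_pos: [0.4992, 0.1983, 0.1676]
orientation: [0.268, 3.129, 0.001]
contact_force: [1.2, -1.4, -1.7]
grip_width: 0.0084
gripper_force: 42.1
```

Emit:
{"api": "step_arm", "payload": {"moves": [[0,20,12,0,0,0,4],[0,35,22,0,0,0,4],[0,45,32,0,0,0,4],[0,45,32,0,0,0,4],[0,45,32,0,0,0,4],[0,45,32,0,0,0,4]]}}

```text
clock: 15.7
tcp_pos: [0.5078, 0.2397, 0.1356]
orientation: [0.268, 3.13, -0.001]
contact_force: [-0.8, -0.5, -1.5]
grip_width: 0.0085
gripper_force: 42.1
```

```bash
python3 tg.py; python3 -c "
from h import *
f=grab('scene','scene4');g=grab('top','top4')
a=f['image'][90:230,200:370]; b=g['image'][140:280,90:330]
cv2.imwrite('pics/c5.png',cv2.cvtColor(np.hstack([cv2.resize(a,(400,330),interpolation=2),cv2.resize(b,(400,233)).copy() if 0 else cv2.copyMakeBorder(cv2.resize(b,(400,233),interpolation=2),0,97,0,0,0)]),cv2.COLOR_RGB2BGR))
"
```

```text
[0.48915106 0.25342965]
shift [20.8 10.4  0.3] turn [-0.     0.001 -0.002] | q [ 0.02  0.48 -0.74  1.86  0.39  0.95  0.5 ] f [-0.8 -0.5 -1.5] w 8.5 t 15.7
```

View pics/c5.png

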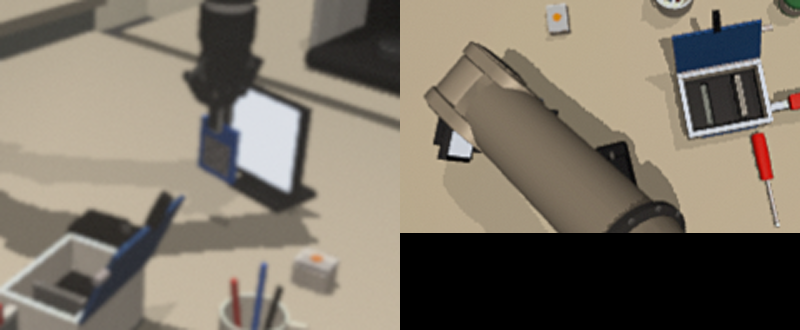

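The plate is held upright at (218,150) in front of the panel. The box is open and the blank is still in its slot. I'll move to the final pose and check it in the camera frame.

Emit:
{"api": "step_arm", "payload": {"moves": [[10,5,10,0,0,0,4],[21,10,20,0,0,0,4],[21,10,20,0,0,0,4],[21,10,20,0,0,0,4],[21,10,20,0,0,0,4]]}}

```text
clock: 16.3
tcp_pos: [0.489, 0.254, 0.1155]
orientation: [0.267, 3.13, 0.0]
contact_force: [0.5, 1.1, -1.1]
grip_width: 0.0087
gripper_force: 42.1
```

```bash
python3 tg.py; cat > ck.py <<'E'
from h import *
f=grab('scene','scene5'); P=world(f); h=cv2.cvtColor(f['image'],cv2.COLOR_RGB2HSV).astype(int)
na=np.radians(-99.7); n=np.array([np.cos(na),np.sin(na)]); e=np.array([-n[1],n[0]])
q=np.zeros(P.shape[:2],bool); q[110:200,260:340]=1
d=P[...,:2]-[.506,.352]; X=np.dstack([d@e,d@n,P[...,2]])
pl=q&(X[...,1]>.07)&(X[...,1]<.13)&(abs(X[...,0])<.06)&(X[...,2]>.05)&(X[...,2]<.16)
bl=pl&(h[...,0]>95)&(h[...,0]<130)&(h[...,1]>80)
for nm,m in(('blue',bl),('all',pl)):
    x=X[m]; print(nm,len(x),'min',x.min(0).round(4),'max',x.max(0).round(4),'med',np.median(x,0).round(4))
x=X[pl&(X[...,2]<.14)]; A=np.c_[x[:,0],x[:,2],np.ones(len(x))]; print('plane slopes (yaw,tilt), d',np.linalg.lstsq(A,x[:,1],rcond=None)[0])
li=q&(abs(X[...,1])<.015)&(h[...,2]>180)
x=X[li]; print('lit',len(x),x.min(0).round(4),x.max(0).round(4),np.median(x,0).round(4),'yaw slope',np.polyfit(x[:,0],x[:,1],1))
a=f['image'][100:200,250:350]; cv2.imwrite('pics/c6.png',cv2.cvtColor(cv2.resize(a,(500,500),interpolation=2),cv2.COLOR_RGB2BGR))
E
python3 ck.py
```

```text
[0.48915106 0.25342965]
shift [ -0.3  -0.5 -19.8] turn [ 0.     0.001 -0.001] | q [-0.02  0.49 -0.74  1.9   0.41  0.9   0.44] f [ 0.5  1.1 -1.1] w 8.7 t 16.3
blue 95 min [-0.0286  0.0971  0.0704] max [0.0388 0.1079 0.1464] med [0.0274 0.1041 0.1265]
all 397 min [-0.0337  0.0831  0.0637] max [0.0397 0.1214 0.1597] med [0.0079 0.1031 0.1092]
plane slopes (yaw,tilt), d [-0.0162552   0.01227223  0.10181972]
lit 987 [-0.3025 -0.0147 -0.0046] [0.1579 0.0149 0.1707] [ 0.0036 -0.0001  0.0967] yaw slope [ 4.10888238e-03 -9.05228265e-05]
```

View pics/c6.png

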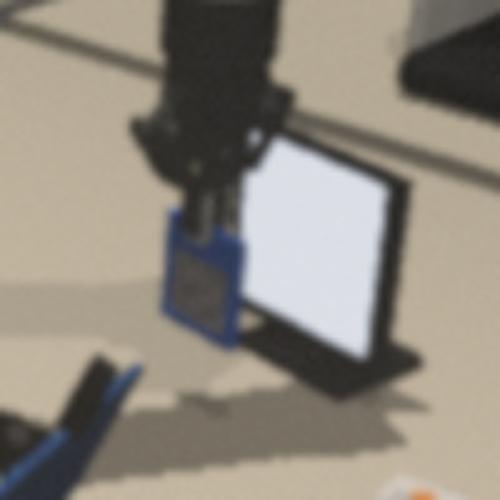

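In the picture the plate is upright and parallel to the lit face, with nothing touching it. By the measurements it sits about 2 mm too far along the panel and 1 to 2 mm too close. A small correction, then a hold.

Emit:
{"api": "step_arm", "payload": {"moves": [[2,-1,0,0,0,0,4],[2,-1,0,0,0,0,4],[2,-1,0,0,0,0,4],[2,-1,0,0,0,0,4],[2,-1,0,0,0,0,4],[2,-1,0,0,0,0,4],[2,-1,0,0,0,0,4],[2,-1,0,0,0,0,4]]}}

```text
clock: 17.15
tcp_pos: [0.4863, 0.2535, 0.1152]
orientation: [0.266, 3.13, -0.0]
contact_force: [-0.2, -0.3, -1.1]
grip_width: 0.0089
gripper_force: 42.1
```

```bash
python3 ck.py; python3 -c "
from h import *
o=r.get_obs(); print(np.abs(o['qvel']).max(), o['tcp_pos'],o['clock']); print(r.hand_in())"
```

```text
blue 85 min [-0.0321  0.0977  0.0698] max [0.037  0.1093 0.1457] med [0.025  0.1053 0.1274]
all 397 min [-0.036   0.0828  0.0637] max [0.037  0.1196 0.1599] med [0.0065 0.1043 0.1093]
plane slopes (yaw,tilt), d [-0.0238401   0.01672607  0.10252758]
lit 995 [-0.2995 -0.015  -0.0046] [0.1572 0.0149 0.1708] [ 0.0037 -0.0001  0.0961] yaw slope [ 2.37450288e-03 -3.57735730e-05]
0.0015492040733726068 [0.4862948  0.25345195 0.11516621] 17.2
the job is handed in; nothing more can be done
None
```

The job is handed in at 17 s: the cap is off, the flap stays open at about 113° (the blade slipped partway, so I pushed it the rest with closed fingers), the blank is still in its slot, and the filter plate is held upright and still about 10 cm from the lit face, centred to within a few millimetres.

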